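# Hang the long bracket on the pipe stand

### The job

Hang the longer of the two loose steel brackets in the top pair of slots of the pipe stand's upright: hook both its claws in and press it down fully home, flush and level, feeling your way in rather than forcing it. Then let go of it; leave the shorter bracket and the other things on the bench where they are.

Things in the scene. Friction and masses are not known exactly. Their poses are not given: they have to be found in the camera images.
- stand: Pipe display stand, fixed: wooden post 78 mm wide, 270 high, on a base 170 wide, 14 thick, reaching 120 in front. Origin on the bench under the middle of the front plane of its slotted steel strip; +x points into the post (slots look to -x), z up. Slots 6 wide, 26 high, centres at z = 70, 110, 150, 190, 230. A short bracket hangs in the lowest two (120 mm out, up to 107 high).
- top_slot (a point): Middle of the post at the height of the top slot, in the strip's front plane (axes as the stand's). The strip (44 wide, web 3 thick, hollow 15 deep behind) was screwed on by hand: all its slots sit up to 11 mm to either side of this line in y, which must be seen or felt.
- home (a point): In the strip's front plane, 155 mm above the bench, axes as the stand's: x and z of the long bracket's origin when home in the top pair of slots; its y is then the strip's offset, -11 to 11 mm. To enter the slots it must be 15 mm higher (12.5 to 17.5); once flush it goes down. Spring ribs meet the claws some 5 mm above home; then it takes a push of 10 to 20 N to the stop.
- bracket_long: Loose grey steel bracket standing on its underside, 0.24 to 0.38 kg. Tube 20 wide, 30 high, 180 long, with an end stop up to z = 43; upright end plate 20 wide, 3 thick, 72 high; two claws. Origin at the foot of the end plate's outer face, mid-width; +x points out along the claws, z up; the tube runs from x = 0 to -180, balance point at x about -84.
- claw_tip (a point): Middle of the upper claw's tongue at its outermost, 12.5 mm out from the end plate, 56 above the bracket's underside; the lower claw is 40 below. Claws 4 thick: necks 8 high (undersides 22 and 62 above the bracket's underside), tongues hanging 12 below the necks, tapered.
- press_point (a point): Where to press the long bracket down: top edge of its end plate (20 x 3 mm) and of the 4 mm thick gusset behind it (x -33 to -3), 72 mm above the bracket's underside; this point is 16 mm back from the end plate's outer face. Pressing far out on the tube tilts and jams it.
- bracket_short: The same bracket but with a tube of only 120 mm; loose, not wanted, leave it. Origin and axes as on the long one.
- brush_jar: White jar, 72 mm across and 95 high, brushes sticking out up to about 180; loose. Origin under its middle.
- briar_block: Rough wooden pipe blank, 65 x 42 x 45 mm with a stub to +x; loose. Origin under the block's middle.
- calliper: Steel sliding calliper lying flat, beam 200 mm along its x, two jaws 50 mm long, 9 high; loose. Origin under the beam's middle.
Mind the look-alikes: they are no part of the job. Leave any turquoise or yellow look-alike of the bracket_long alone.

How it is judged:
By the outcome, as a careful person would: the job done as asked, in the order asked, and still so for the second after the job is handed in, with the robot touching nothing.
It also fails if it takes over 72 s, if anything falls off the work surface, if the arm or the gripper's body presses on something with over 40 N, if the wrist force passes 120 N, or if a joint passes its speed limit or range.

### The arm

A 6-joint arm with a two-finger parallel gripper is mounted at the origin on the work surface. World frame = base frame: x ahead of the robot, y to its left, z up, the work surface at z = 0. Lengths are in m, angles in rad, forces in N, time in s.
With the tool pointing down it reaches from about 0.35 to 0.85 m from the base axis. Payload 8.1 kg.
Tool frame: the origin (TCP) lies at the very end of the fingers, on their centre line; the grasp point (between the pads) lies 19 mm behind it; x points along the fingers, y is the direction in which the jaws open and shut, and the axes are right-handed (so a half turn about x gives the same grasp; the last joint's range is limited). The gripper opens to 93 mm and grips with 3 to 60 N. Pads are 15 mm wide; open, the fingers measure 128 mm over their backs; the gripper's body (75 mm by 188 mm) begins 65 mm behind the grasp point.
Start: joints at [-1.392, 0.13, 1.488, -0, 1.523, -0.085], TCP at [0.156, -0.579, 0.219] pointing down, gripper open.
Joint ranges: [-2.96, 2.96], [-0.89, 2.26], [0.02, 2.5], [-1.34, 4.48], [0, 2.73], [-2.66, 2.66]. Speed limits (rad/s): [2.39, 2.39, 2.79, 3.14, 3.14, 3.14].

### API

Orientations are given as a rotation vector (axis times angle).
In Python, from plant import * gives the robot as it stands. The module is installed in compiled form; this text tells all that it offers.
- The arm moves only by the tool apply_moves, never from a script. Its argument "series" is a list of rows, each an object with "jaw": the gripper's target within -1 to 1 (shut at 1, half-way at 0, fully open at -1); "linear": the shift along the tool's x, y, z normalised to -1 to 1, where 1 is 0.6 m, a list of three; "roll": the turn about the tool's x normalised to -1 to 1, where 1 is 30 degrees. A call has 1 to 20 rows; each row is the pose to reach, as a shift and turn from the pose measured when the call began, along the tool's axes at that moment; what a row does not reach only later rows make up. A row lasts 1/8 s, in which the tool goes at most 62.5 mm and 10.7 degrees, less where a joint would pass 70% of its speed; a pose out of reach is approached as far as the arm can. A call with a number of a shift or a turn outside -1 to 1 is refused whole. A call with a gripper value outside its range is refused whole. The fingers move at their own pace and stop on an object; "force" is the grip in N (left out, the last holds). Time passes only in rows, so rows that repeat a pose let the fingers close. It gives the time, the measured TCP pose, the force and the opening at its end, in the units of the state.
- read_state(): the state, without advancing time (a new reading comes with each control period).
- read_camera(name): name is "scene" or "side" or "wrist"; returns a dict with "pixels" (420x560x3 uint8, blue, green, red), "intrinsics" (3x3 intrinsics, pixels), "D" ([k1, k2, p1, p2, k3] as OpenCV has them; the pictures are not rectified), "rvec" (rotation vector, rad) and "tvec" (3), from world to camera coordinates, as OpenCV has them; the wrist camera has in their place "tool_from_camera" (4x4, takes a point from camera to tool coordinates, whose origin is the TCP and whose axes are the tool frame's). Camera axes: x right, y down, z forward; pixel columns grow to the right and rows downward; lengths in m; the calibration is good to about 2 mm. A picture is of the moment at which its call begins: read the wrist's pose just before it. There is no depth.
- close_job(): hands the job in, once; it reports no verdict.
The state is a dict: "t": time; "q": joint angles; "dq": joint speeds; "joint_torque": joint torques, N m; "tool_pos": TCP position; "orientation": TCP orientation; "force": force on the tool from outside, world axes, zero at the start; "wrist_torque": the same for the moment, N m; "opening": finger opening in m.
Only numpy, scipy, OpenCV 4.12 (cv2) and the standard library are available. Lean on these libraries where they do the work, as an engineer would, in place of code of your own. Each camera call takes 0.05 s, during which the arm holds its last target. There are 200 camera calls.

## Working session

There is one attempt and no reset: what is moved stays moved. The work goes in short steps, Python scripts to look and compute and a tool call to move; the robot and the scene stay as the last step left them, time stands still between calls to the robot, and variables do not carry over. Pictures are saved under pics/ and viewed, about 8 in all and at most 12, crops included, and the job is handed in when it is done.

Besides the shell and the picture viewer there is one more tool, called after ">>>" as name([rows], argument=value, ...), one row to a line, values as JSON. apply_moves: Moves the arm, as the interface text tells. Its arguments: {"type":"object","properties":{"series":{"type":"array"},"force":{"type":"number"}},"required":["series"]}

```bash
mkdir -p pics; ls; python3 - <<'E'
from plant import *
import cv2
s=read_state(); print({k:(v if not hasattr(v,'tolist') else v.tolist()) for k,v in s.items()})
for n in("scene","side"):
    c=read_camera(n); cv2.imwrite(f"pics/{n}0.png",c["pixels"]); print(n,c["intrinsics"],c["D"],c["rvec"],c["tvec"])
E
```

```text
pics
{'t': 0.0, 'q': [-1.392389344258633, 0.1311355657775904, 1.4892675212227753, 1.5935882299025895e-05, 1.5230102150276477, -0.08539644460439143], 'dq': [-0.0009120381352527424, 0.0009476309782708186, -0.0008183572460199873, -0.0004982616731642258, 0.0018194792745466655, 0.002142341067935909], 'joint_torque': [0.0019209438323741779, -55.984171628952026, -49.17582035064697, 0.07694839965552092, 0.03542788093909621, -0.00014298869245976675], 'tool_pos': [0.156380873892591, -0.5786742724742706, 0.21760920497663108], 'orientation': [2.081307985286561, 0.2780501303024991, -2.081452311916296], 'force': [0.3486173527655461, 0.9713717810334248, 0.627144084069401], 'wrist_torque': [0.018194604809360127, 0.0074911652941976, -0.03568480497693438], 'opening': 0.09302066688209815}
scene [[444.15759101   0.         273.7445906 ]
 [  0.         444.15759101 202.8965638 ]
 [  0.           0.           1.        ]] [0.0177218 0.        0.        0.        0.       ] [ 2.23038782  1.18042929 -0.41008655] [-0.3450798  -0.18886125  1.6046874 ]
side [[414.72301      0.         278.09582716]
 [  0.         414.72301    213.11974007]
 [  0.           0.           1.        ]] [-0.12629983  0.          0.          0.          0.        ] [ 0.75374579 -2.36086005  1.34362858] [0.43121974 0.24787234 0.79476687]
```

View pics/scene0.png

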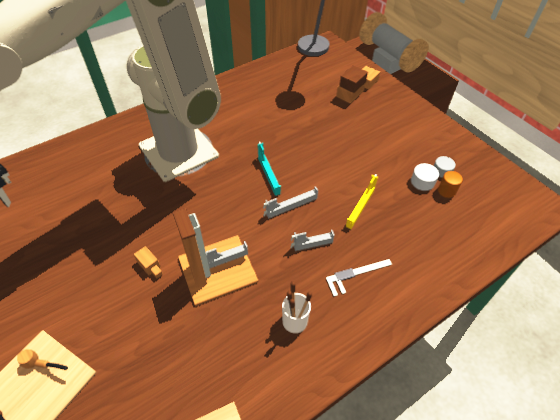

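View pics/side0.png

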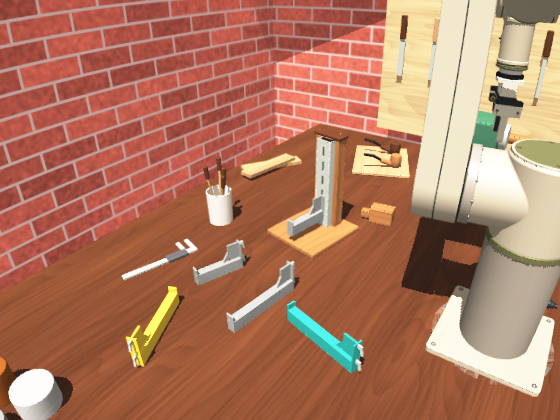

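Candidates (scene px): grey long (291,203), grey short (313,241), hung short in the stand (228,255), turquoise (268,168), yellow (362,202). By the description I choose the grey one at (291,203), and check it in a close crop.

```bash
cat > h.py <<'E'
from plant import *
import cv2, numpy as np
from scipy.spatial.transform import Rotation as R
np.set_printoptions(precision=4,suppress=True)
def ray(c,uv,T=None):
    p=cv2.undistortPoints(np.array([[uv]],float),np.array(c["intrinsics"]),np.array(c["D"]))[0,0]
    d=np.array([*p,1.])
    if T is None:
        M=cv2.Rodrigues(np.array(c["rvec"],float))[0]; o=-M.T@np.ravel(c["tvec"]); d=M.T@d
    else: o=T[:3,3]; d=T[:3,:3]@d
    return o,d/np.linalg.norm(d)
def onplane(r,z): o,d=r; return o+d*(z-o[2])/d[2]
def tri(r1,r2):
    (a,d),(b,e)=r1,r2
    st=np.linalg.lstsq(np.c_[d,-e],b-a,rcond=None)[0]
    p,q=a+d*st[0],b+e*st[1]; return (p+q)/2,np.linalg.norm(p-q)
def wristT(s,c):
    T=np.eye(4);T[:3,:3]=R.from_rotvec(s["orientation"]).as_matrix();T[:3,3]=s["tool_pos"]
    return T@np.array(c["tool_from_camera"])
def proj(c,P,T=None):
    P=np.atleast_2d(np.array(P,float))
    if T is None: rv,tv=np.array(c["rvec"],float),np.array(c["tvec"],float)
    else: W=np.linalg.inv(T); rv=cv2.Rodrigues(W[:3,:3])[0]; tv=W[:3,3]
    return cv2.projectPoints(P,rv,tv,np.array(c["intrinsics"]),np.array(c["D"]))[0][:,0]
def tofrom(s,dP): # world shift -> tool axes, normalised
    return R.from_rotvec(s["orientation"]).as_matrix().T@np.array(dP)/0.6
E
python3 - <<'E'
from h import *
a=cv2.imread("pics/scene0.png");b=cv2.imread("pics/side0.png")
A=cv2.resize(a[170:310,165:340],None,fx=4.5,fy=4.5,interpolation=cv2.INTER_CUBIC)[:590,:795]
A=cv2.resize(a[180:300,165:325],None,fx=5,fy=5,interpolation=cv2.INTER_CUBIC)
B=cv2.resize(b[130:340,190:370],None,fx=2.85,fy=2.85,interpolation=cv2.INTER_CUBIC)
cv2.imwrite("pics/a1.png",A);cv2.imwrite("pics/b1.png",B)
E
```

```text
(no output)
```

View pics/a1.png

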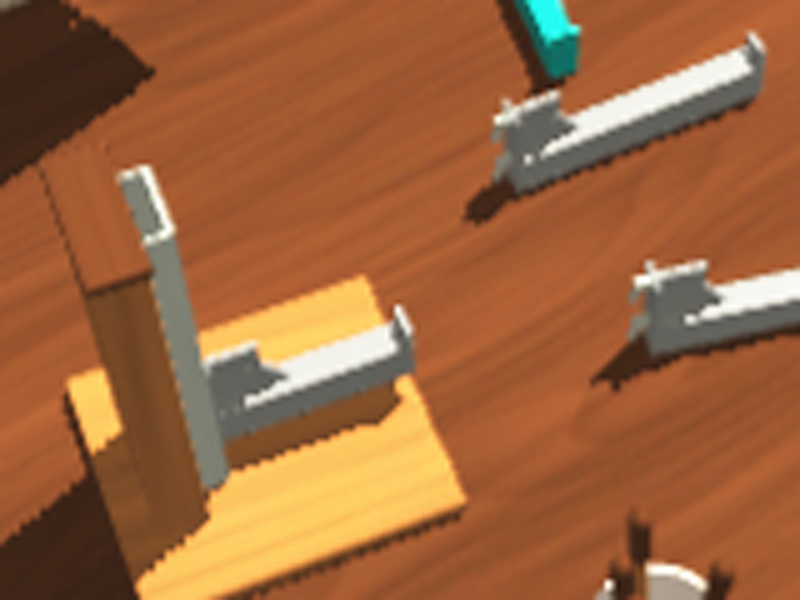

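View pics/b1.png

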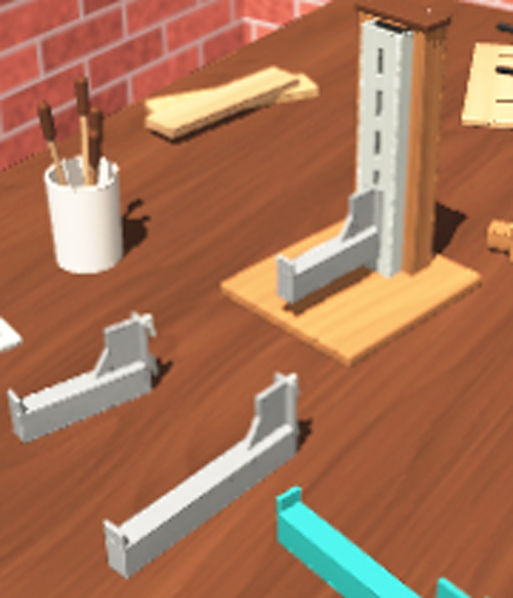

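The crops confirm it: the grey bracket's claws point to the left in scene (toward the stand), with its plate foot at crop (517,193). Its 180 mm tube is clearly longer than the one at (313,241). The strip's free slots show in side at crop (380,60), (378,102) and (377,137).

```bash
python3 - <<'E'
from h import *
sc=read_camera("scene");sd=read_camera("side")
S=lambda u,v:ray(sc,(165+u/5-.4,180+v/5-.4)); D=lambda u,v:ray(sd,(190+u/2.85-.3,130+v/2.85-.3))
print("plate foot near",onplane(S(517,193),0),"end foot near",onplane(S(762,97),0))
print("gusset top",onplane(S(500,117),.072),onplane(S(558,95),.072))
print("endstop top",onplane(S(752,40),.043), onplane(S(764,50),.043))
print("side: end foot R",onplane(D(127,577),0),"L",onplane(D(109,560),0),"plate foot R",onplane(D(297,452),0))
print("side gusset top", onplane(D(277,377),.072),onplane(D(296,380),.072))
for z,uv in((.23,(380,60)),(.19,(378,102)),(.15,(377,137)),(.11,(375,170))): print("slot",z,onplane(D(*uv),z))
print("base corners scene z14",[onplane(S(*p),.014) for p in((365,277),(466,502),(68,385))])
print("base side",[onplane(D(*p),.014) for p in((222,285),(350,358),(480,278))])
print("striptop",tri(S(120,178),D(411,30)),tri(S(172,235),D(362,30)))
print("post top scene front",onplane(S(147,243),.27),onplane(S(120,178),.27), onplane(S(172,235),.27),onplane(S(152,168),.27))
s=read_state();print(s["t"],R.from_rotvec(s["orientation"]).as_matrix())
c=read_camera("wrist");print(c["tool_from_camera"],c["intrinsics"])
E
```

```text
plate foot near [0.4339 0.1002 0.    ] end foot near [0.4597 0.2774 0.    ]
gusset top [0.4242 0.0952 0.072 ] [0.43   0.1344 0.072 ]
endstop top [0.444  0.2773 0.043 ] [0.4551 0.2785 0.043 ]
side: end foot R [0.4387 0.2803 0.    ] L [0.4601 0.2754 0.    ] plate foot R [0.416  0.0999 0.    ]
side gusset top [0.431  0.1056 0.072 ] [0.4168 0.1004 0.072 ]
slot 0.23 [ 0.4997 -0.1539  0.23  ]
slot 0.19 [ 0.4994 -0.1526  0.19  ]
slot 0.15 [ 0.5045 -0.1621  0.15  ]
slot 0.11 [ 0.5106 -0.1715  0.11  ]
base corners scene z14 [array([ 0.4431, -0.0176,  0.014 ]), array([ 0.6074, -0.0503,  0.014 ]), array([ 0.41  , -0.2026,  0.014 ])]
base side [array([ 0.6013, -0.0459,  0.014 ]), array([ 0.4385, -0.0152,  0.014 ]), array([ 0.4038, -0.1959,  0.014 ])]
striptop (array([ 0.4748, -0.1609,  0.2607]), np.float64(0.0019025675217539052)) (array([ 0.5178, -0.1537,  0.2548]), np.float64(0.002140059495825754))
post top scene front [ 0.5247 -0.1698  0.27  ] [ 0.4827 -0.1625  0.27  ] [ 0.5273 -0.1576  0.27  ] [ 0.4861 -0.1466  0.27  ]
0.2 [[-0.0002  0.2607 -0.9654]
 [ 0.0011 -0.9654 -0.2607]
 [-1.     -0.0011 -0.0001]]
[[-0.0017 -0.2744  0.9616 -0.1664]
 [ 1.     -0.0006  0.0016 -0.0002]
 [ 0.0002  0.9616  0.2744 -0.0759]
 [ 0.      0.      0.      1.    ]] [[307.1201   0.     277.1479]
 [  0.     307.1201 208.2293]
 [  0.       0.       1.    ]]
```

>>> apply_moves([
  {"jaw": -1,"linear": [-0.15,0,0],"roll": -0.2},
  {"jaw": -1,"linear": [-0.3,-0.05,-0.05],"roll": -0.5},
  {"jaw": -1,"linear": [-0.3,-0.15,-0.2],"roll": -0.8},
  {"jaw": -1,"linear": [-0.3,-0.2,-0.3],"roll": -1},
  {"jaw": -1,"linear": [-0.3,-0.25,-0.38],"roll": -1},
  {"jaw": -1,"linear": [-0.3,-0.307,-0.463],"roll": -1},
  {"jaw": -1,"linear": [-0.3,-0.307,-0.463],"roll": -1},
  {"jaw": -1,"linear": [-0.3,-0.307,-0.463],"roll": -1},
])

```text
t: 1.25
tool_pos: [0.3788, -0.3261, 0.399]
orientation: [1.757, 0.734, -1.754]
force: [0.4, -0.3, -0.0]
opening: 0.0932
```

```bash
python3 - <<'E'
from h import *
s=read_state();print(s["t"],s["tool_pos"],s["q"],tofrom(s,np.array([.432,.155,.40])-s["tool_pos"]),np.degrees(np.arctan2(*R.from_rotvec(s["orientation"]).as_matrix()[[1,0],1])))
sc=read_camera("scene");sd=read_camera("side")
for c in (sc,sd):
  h=cv2.cvtColor(c["pixels"],cv2.COLOR_BGR2HSV); m=cv2.inRange(h,(80,100,60),(100,255,255)); n,l,st,ce=cv2.connectedComponentsWithStats(m)
  ys,xs=np.nonzero(l==1+st[1:,4].argmax()); k=ys.argmax(); k2=xs.argmin(); k3=xs.argmax()
  for k in (k,k2,k3): print((xs[k],ys[k]),onplane(ray(c,(xs[k],ys[k])),0),onplane(ray(c,(xs[k],ys[k])),.043))
E
```

```text
1.25 [ 0.3788 -0.3261  0.399 ] [-0.8143 -0.1413  1.4335  0.0013  1.849  -0.0356] [-0.001  -0.4998 -0.6332] -44.59216606970981
(np.int64(276), np.int64(195)) [0.3695 0.1752 0.    ] [0.3984 0.1554 0.043 ]
(np.int64(258), np.int64(144)) [0.1339 0.2566 0.    ] [0.1716 0.2337 0.043 ]
(np.int64(280), np.int64(185)) [0.3411 0.211  0.    ] [0.371  0.1898 0.043 ]
(np.int64(350), np.int64(372)) [0.2012 0.2346 0.    ] [0.1881 0.2667 0.043 ]
(np.int64(287), np.int64(304)) [0.3991 0.1514 0.    ] [0.3724 0.1893 0.043 ]
(np.int64(361), np.int64(340)) [0.2199 0.1538 0.    ] [0.2055 0.1915 0.043 ]
```

>>> apply_moves([
  {"jaw": -1,"linear": [0,-0.06,-0.08],"roll": -0.2},
  {"jaw": -1,"linear": [0,-0.12,-0.16],"roll": -0.5},
  {"jaw": -1,"linear": [0,-0.18,-0.24],"roll": -0.8},
  {"jaw": -0.3,"linear": [0,-0.24,-0.31],"roll": -1},
  {"jaw": -0.3,"linear": [0,-0.31,-0.39],"roll": -1},
  {"jaw": -0.2,"linear": [0,-0.37,-0.47],"roll": -1},
  {"jaw": -0.2,"linear": [0.05,-0.43,-0.55],"roll": -1},
  {"jaw": -0.2,"linear": [0.1,-0.5,-0.633],"roll": -1},
  {"jaw": -0.2,"linear": [0.2,-0.5,-0.633],"roll": -1},
  {"jaw": -0.2,"linear": [0.32,-0.5,-0.633],"roll": -1},
  {"jaw": -0.2,"linear": [0.32,-0.5,-0.633],"roll": -1},
  {"jaw": -0.2,"linear": [0.32,-0.5,-0.633],"roll": -1},
])

```text
t: 2.85
tool_pos: [0.4318, 0.1517, 0.2072]
orientation: [1.397, 1.076, -1.398]
force: [0.2, 0.0, 0.8]
opening: 0.0557
```

```bash
python3 - <<'E'
from h import *
s=read_state();print(s["t"],s["tool_pos"],s["q"],np.degrees(np.arctan2(*R.from_rotvec(s["orientation"]).as_matrix()[[1,0],1])),s["opening"])
c=read_camera("wrist");cv2.imwrite("pics/w1.png",c["pixels"]);np.save("w1T.npy",wristT(s,c))
E
```

```text
2.85 [0.4318 0.1517 0.2072] [ 0.2255 -0.2586  1.8814  0.0003  1.5195  0.4847] -14.849715716557865 0.05568906458072748
```

View pics/w1.png

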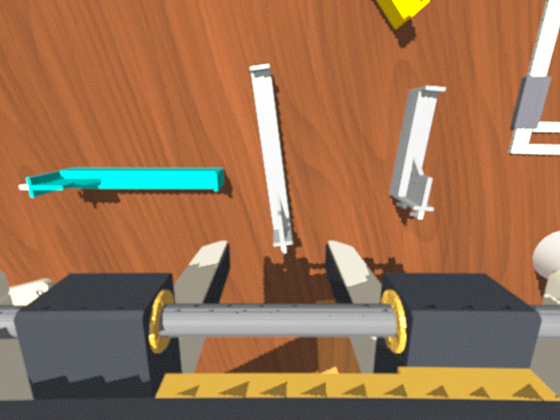

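The wrist view shows the long bracket between the fingers: end stop at (261,70), plate and claws at (284,245). The short bracket is at (415,150) and turquoise at (145,180).

```bash
python3 - <<'E'
from h import *
c=read_camera("wrist");T=np.load("w1T.npy");g=c["pixels"]
h=cv2.cvtColor(g,cv2.COLOR_BGR2HSV)
P=[]
for v in range(80,190,4):
    r=g[v,235:310].astype(int); m=(r.min(1)>185); u=np.nonzero(m)[0]+235
    if v%20==0: print(v,u.min(),u.max(),r[::4].min(1) if v==120 else '')
    P.append([onplane(ray(c,(w,v),T),.03)[:2] for w in(u.min()-.5,u.max()+.5)])
P=np.array(P);print("width",np.median(np.linalg.norm(P[:,0]-P[:,1],axis=1)))
C=P.mean(1);d=np.linalg.svd(C-C.mean(0))[2][0]; d*=-np.sign(d[1]);print("dir(claws)",d,np.degrees(np.arctan2(d[1],d[0])),"mean",C.mean(0))
print("end stop top",onplane(ray(c,(260,66.5),T),.043),"plate top",onplane(ray(c,(284,245),T),.072))
E
```

```text
80 251 269 
100 254 272 
120 257 274 [ 69  70  67  64  60 105 252 251 251 252 171  47  51  58  58  53  63  48
  54]
140 259 277 
160 262 280 
180 265 282 
width 0.020175545634406496
dir(claws) [-0.1266 -0.992 ] -97.2719891148944 mean [0.4369 0.213 ]
end stop top [0.4477 0.2784 0.043 ] plate top [0.4256 0.1009 0.072 ]
```

>>> apply_moves([
  {"jaw": 0.2,"linear": [0,-0.005,-0.003],"roll": -0.253},
  {"jaw": 0.2,"linear": [0.08,-0.005,-0.003],"roll": -0.253},
  {"jaw": 0.2,"linear": [0.16,-0.005,-0.003],"roll": -0.253},
  {"jaw": 0.2,"linear": [0.23,-0.005,-0.003],"roll": -0.253},
  {"jaw": 0.2,"linear": [0.28,-0.005,-0.003],"roll": -0.253},
  {"jaw": 0.2,"linear": [0.31,-0.005,-0.003],"roll": -0.253},
  {"jaw": 0.2,"linear": [0.335,-0.005,-0.003],"roll": -0.253},
  {"jaw": 0.2,"linear": [0.335,-0.005,-0.003],"roll": -0.253},
  {"jaw": 0.2,"linear": [0.335,-0.005,-0.003],"roll": -0.253},
], force=40)

```text
t: 4.08
tool_pos: [0.4331, 0.1554, 0.0102]
orientation: [1.306, 1.144, -1.296]
force: [-0.8, -0.1, -0.1]
opening: 0.037
```

>>> apply_moves([
  {"jaw": 1,"linear": [0,0,0],"roll": 0},
  {"jaw": 1,"linear": [0,0,0],"roll": 0},
  {"jaw": 1,"linear": [0,0,0],"roll": 0},
  {"jaw": 1,"linear": [0,0,0],"roll": 0},
  {"jaw": 1,"linear": [0,0,0],"roll": 0},
], force=45)

```text
t: 4.7
tool_pos: [0.4335, 0.1556, 0.0109]
orientation: [1.307, 1.144, -1.295]
force: [-3.4, -0.4, 6.5]
opening: 0.0195
```

>>> apply_moves([
  {"jaw": 0.3,"linear": [0,0,0],"roll": 0},
  {"jaw": 0.3,"linear": [0,0,0],"roll": 0},
  {"jaw": 0.3,"linear": [0.012,0,0],"roll": 0},
  {"jaw": 0.3,"linear": [0.012,0,0],"roll": 0},
  {"jaw": 0.3,"linear": [0.012,0,0],"roll": 0},
])

```text
t: 5.32
tool_pos: [0.4332, 0.1555, 0.0034]
orientation: [1.306, 1.144, -1.296]
force: [-0.5, 0.9, 0.5]
opening: 0.0322
```

```bash
python3 - <<'E'
from h import *
s=read_state();M=R.from_rotvec(s["orientation"]).as_matrix();print(s["t"],s["tool_pos"],s["q"],s["force"],np.degrees(np.arctan2(*M[[1,0],1])),s["opening"],M[:,0])
E
```

```text
5.325 [0.4332 0.1555 0.0034] [ 0.2328 -0.0273  2.0695  0.0004  1.0929  0.3589] [-0.4572  0.9409  0.5233] -7.23504096810396 0.03222381233411254 [ 0.0062  0.0019 -1.    ]
```

>>> apply_moves([
  {"jaw": 1,"linear": [0,0,0],"roll": 0},
  {"jaw": 1,"linear": [0,0,0],"roll": 0},
  {"jaw": 1,"linear": [0,0,0],"roll": 0},
  {"jaw": 1,"linear": [0,0,0],"roll": 0},
  {"jaw": 1,"linear": [-0.03,0,0],"roll": 0},
  {"jaw": 1,"linear": [-0.08,0,0],"roll": 0},
  {"jaw": 1,"linear": [-0.16,0,0],"roll": 0},
  {"jaw": 1,"linear": [-0.24,0,0],"roll": 0},
  {"jaw": 1,"linear": [-0.32,0,0],"roll": 0},
  {"jaw": 1,"linear": [-0.33,0,0],"roll": 0},
  {"jaw": 1,"linear": [-0.33,0,0],"roll": 0},
  {"jaw": 1,"linear": [-0.33,0,0],"roll": 0},
], force=50)

```text
t: 6.82
tool_pos: [0.4306, 0.1548, 0.1988]
orientation: [1.303, 1.146, -1.299]
force: [-0.0, 0.3, -3.9]
opening: 0.0197
```

```bash
python3 - <<'E'
from h import *
s=read_state();M=R.from_rotvec(s["orientation"]).as_matrix();print(s["t"],s["tool_pos"],s["q"],s["force"],s["wrist_torque"],np.degrees(np.arctan2(*M[[1,0],1])),s["opening"],M[:,0])
a=read_camera("scene")["pixels"];b=read_camera("side")["pixels"]
cv2.imwrite("pics/scene2.png",a);cv2.imwrite("pics/side2.png",b)
A=cv2.resize(a[120:280,170:330],(560,560),interpolation=cv2.INTER_CUBIC)
B=cv2.resize(b[120:330,210:410],(533,560),interpolation=cv2.INTER_CUBIC)
cv2.imwrite("pics/m2.png",cv2.resize(np.hstack([A,B]),(796,408)))
E
```

```text
6.825 [0.4306 0.1548 0.1988] [ 0.2327 -0.258   1.8962  0.0004  1.5011  0.3589] [-0.012   0.2557 -3.8856] [-0.1403 -0.0625  0.0289] -7.233074708366462 0.01971242718986225 [ 0.0022  0.0009 -1.    ]
```

View pics/m2.png

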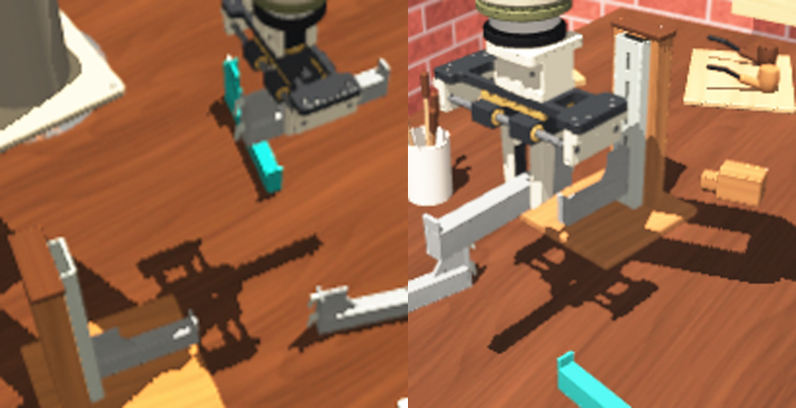

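The bracket is held level at about 0.39 kg, and the others are undisturbed. Next I measure the slots precisely from the first side picture, with the stand's front plane taken from its base edges.

```bash
python3 - <<'E'
from h import *
sc=read_camera("scene");sd=read_camera("side")
a=cv2.imread("pics/scene0.png");b=cv2.imread("pics/side0.png")
# base edges: yellow wood mask in both, fit front edge
g=cv2.cvtColor(b,cv2.COLOR_BGR2GRAY)
roi=g[130:215,305:345]; print("grey profile row 152", g[152,310:345]); 
m=((g<110)).astype(np.uint8); m[:, :318]=0; m[:,330:]=0; m[:138]=0; m[200:]=0
n,l,st,ce=cv2.connectedComponentsWithStats(m)
cs=[(tuple(ce[i]),st[i]) for i in range(1,n) if 5<st[i][4]<60]
print(cs)
yaw=np.radians(-100.9); n_=np.array([np.cos(yaw),np.sin(yaw),0]); yl=np.array([-np.sin(yaw),np.cos(yaw),0]); P0=np.array([.500,-.150,0])
o,_=ray(sd,(300,200));print("sidecam",o)
for ctr,_ in cs:
    r=ray(sd,ctr); t=((P0-r[0])@n_)/(r[1]@n_); X=r[0]+t*r[1]; print(ctr,X,"yoff",(X-P0)@yl, "d(z)/d(plane)",r[1][2]/(r[1]@n_),"dy/dp",r[1]@yl/(r[1]@n_))
# base polygon by color
for name,im,c in(("scene",a,sc),("side",b,sd)):
    h=cv2.cvtColor(im,cv2.COLOR_BGR2HSV); mm=cv2.inRange(h,(10,90,150),(25,220,255)); n,l,st,ce=cv2.connectedComponentsWithStats(mm)
    q=(230,270) if name=="scene" else (300,240)
    best=min(range(1,n),key=lambda i:np.hypot(*(ce[i]-q)) if st[i][4]>300 else 1e9)
    cnt=max(cv2.findContours((l==best).astype(np.uint8),0,2)[0],key=len); hull=cv2.approxPolyDP(cv2.convexHull(cnt),2.5,True)[:,0]
    print(name,st[best]); 
    for p in hull: print(p,onplane(ray(c,p.astype(float)),.014)[:2],onplane(ray(c,p.astype(float)),0)[:2])
E
```

```text
grey profile row 152 [103 101 101 101 103 122 192 221 218 217 220 221 177  99 180 220 217 217
 219 212 185 171 169 172 163 149 143 138 136 105 106 108 110 114 110]
[((np.float64(326.0), np.float64(139.0)), array([322, 138,   8,   4,  18], dtype=int32)), ((np.float64(323.0), np.float64(151.5)), array([323, 149,   1,   6,   6], dtype=int32)), ((np.float64(322.0), np.float64(179.5)), array([322, 177,   1,   6,   6], dtype=int32))]
sidecam [0.0113 0.7004 0.6232]
(np.float64(326.0), np.float64(139.0)) [ 0.489  -0.1479  0.2654] yoff -0.011171882627676962 d(z)/d(plane) -0.48177928765139866 dy/dp 0.8476553835695849
(np.float64(323.0), np.float64(151.5)) [ 0.4971 -0.1494  0.23  ] yoff -0.002926303233976103 d(z)/d(plane) -0.5293733421774188 dy/dp 0.8587582804430713
(np.float64(322.0), np.float64(179.5)) [ 0.497  -0.1494  0.152 ] yoff -0.00307247518796916 d(z)/d(plane) -0.6343891589644383 dy/dp 0.8585614559322041
scene [     0     35    560    385 108286]
[559 196] [0.9002 0.9261] [0.8973 0.942 ]
[559 228] [0.9769 0.8138] [0.9749 0.8283]
[308 419] [ 0.9777 -0.1503] [ 0.9757 -0.1477]
[  5 419] [ 0.5788 -0.732 ] [ 0.5719 -0.7367]
[  0 411] [ 0.5542 -0.7373] [ 0.547  -0.7421]
[  0 302] [ 0.2653 -0.6699] [ 0.2545 -0.6738]
[215  75] [-0.2976  0.3229] [-0.3154  0.3313]
[281  49] [-0.2975  0.6582] [-0.3153  0.6707]
[329  35] [-0.2648  0.9032] [-0.2822  0.9188]
[358  37] [-0.1771  1.0017] [-0.1933  1.0185]
side [   79   129   342   291 21902]
[420 145] [ 0.4744 -0.9043] [ 0.4851 -0.9412]
[412 291] [ 0.1852 -0.0256] [ 0.1892 -0.0423]
[367 346] [0.1988 0.1733] [0.2032 0.1612]
[208 419] [0.3383 0.4599] [0.3459 0.4543]
[ 79 418] [0.5088 0.5931] [0.5202 0.5906]
[125 337] [0.5958 0.4292] [0.6092 0.4229]
[335 131] [ 0.8428 -0.8538] [ 0.8619 -0.8896]
[345 129] [ 0.8191 -0.9028] [ 0.8377 -0.9396]
```

>>> apply_moves([
  {"jaw": 1,"linear": [0,0.04,0.07],"roll": 0.06},
  {"jaw": 1,"linear": [0,0.08,0.15],"roll": 0.122},
  {"jaw": 1,"linear": [0,0.12,0.22],"roll": 0.122},
  {"jaw": 1,"linear": [0.02,0.16,0.29],"roll": 0.122},
  {"jaw": 1,"linear": [0.042,0.183,0.33],"roll": 0.122},
  {"jaw": 1,"linear": [0.042,0.183,0.345],"roll": 0.122},
  {"jaw": 1,"linear": [0.042,0.183,0.345],"roll": 0.122},
  {"jaw": 1,"linear": [0.042,0.183,0.345],"roll": 0.122},
  {"jaw": 1,"linear": [0.042,0.183,0.345],"roll": 0.122},
])

```text
t: 8.15
tool_pos: [0.5144, -0.0633, 0.1754]
orientation: [1.35, 1.112, -1.342]
force: [-0.7, 0.3, -4.0]
opening: 0.0199
```

```bash
cat >> h.py <<'E'
N=np.array([-.1891,-.982,0]); YL=np.array([.982,-.1891,0]); S0=np.array([.4971,-.1494,0])
def rep():
    s=read_state();M=R.from_rotvec(s["orientation"]).as_matrix();yaw=np.degrees(np.arctan2(M[1,1],M[0,1]))
    o=s["tool_pos"]+M@np.array([.0034,0,.0566]) # bracket origin
    print("t %.2f"%s["t"],"tcp",s["tool_pos"],"F(x,y,z stand)",np.array([s["force"]@N,s["force"]@YL,s["force"][2]]),"Tq",s["wrist_torque"],"yaw",yaw,"open %.4f"%s["opening"],"toolx",M[:,0])
    print(" bracket origin rel slot: x %.1f y %.1f z %.1f mm"%(((o-S0)@N)*1e3,((o-S0)@YL)*1e3,o[2]*1e3)); return s,M,o
E
python3 - <<'E'
from h import *
s,M,o=rep()
a=read_camera("scene");b=read_camera("side");w=read_camera("wrist")
br=lambda x,y,z:o+M@np.array([-z,y,x])
pts=[br(.0125,0,.056),br(0,0,.072),br(-.18,0,.043),br(-.18,.01,0),br(-.18,-.01,0),br(.008,0,.07)]
for n,c in(("scene",a),("side",b)):
    print(n,proj(c,pts).tolist(), "slot",proj(c,[S0+[0,0,.23]]))
A=a["pixels"];B=b["pixels"]; cv2.imwrite("pics/scene3.png",A);cv2.imwrite("pics/side3.png",B)
A=cv2.resize(A[150:290,180:300],(480,560),interpolation=cv2.INTER_CUBIC)
B=cv2.resize(B[120:260,250:350],(400,560),interpolation=cv2.INTER_CUBIC)
I=np.hstack([A,B]);cv2.imwrite("pics/m3.png",cv2.resize(I,(800,509)))
E
```

```text
t 8.15 tcp [ 0.5144 -0.0633  0.1754] F(x,y,z stand) [-0.1274 -0.7172 -4.0427] Tq [-0.0919 -0.0175  0.0226] yaw -10.816346413628148 open 0.0199 toolx [ 0.0048  0.0013 -1.    ]
 bracket origin rel slot: x -31.3 y 0.8 z 171.9 mm
scene [[205.5826901144446, 224.37588370923703], [209.54557179584634, 219.0346361380819], [275.4027539214038, 203.60204922317553], [276.908254176506, 216.02733826568186], [273.9901621528319, 210.6701073263456], [206.59652596016355, 220.53848197240433]] slot [[198.3172 226.1152]]
side [[317.8275202007037, 154.25578993222368], [314.6251660591656, 149.56037663281626], [259.53861622253703, 183.06846766242586], [257.32682334565754, 198.5311818666618], [263.09883416998525, 201.53805756691855], [316.7911930376438, 149.47051637669998]] slot [[322.9991 151.5228]]
```

View pics/m3.png

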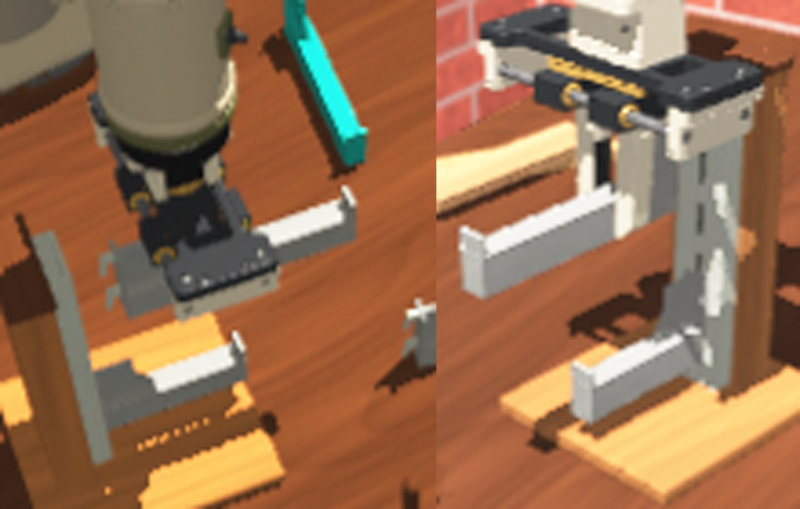

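```bash
python3 - <<'E'
from h import *
a=cv2.imread("pics/scene3.png");b=cv2.imread("pics/scene0.png")
I=[]
for im,(x,y) in((a,(185,200)),(b,(255,185))):
    I.append(cv2.resize(im[y:y+60,x:x+ (55 if im is a else 65)],None,fx=6.6,fy=6.6,interpolation=cv2.INTER_NEAREST))
cv2.imwrite("pics/m4.png",np.hstack(I))
c=read_camera("scene")
d=np.array([-.1266,-.992,0]);l=np.array([.992,-.1266,0]);o=np.array([.4225,.0998,0])
print("at rest predicted",proj(c,[o+d*.0125+[0,0,.056],o+[0,0,.072],o-d*.18+[0,0,.043],o+[0,0,.0]+l*.01,o+d*.0125+[0,0,.016]]))
E
```

```text
at rest predicted [[262.0039 206.6021]
 [265.5404 201.9647]
 [315.5081 187.7085]
 [267.2916 218.1261]
 [262.2871 214.3171]]
```

View pics/m4.png

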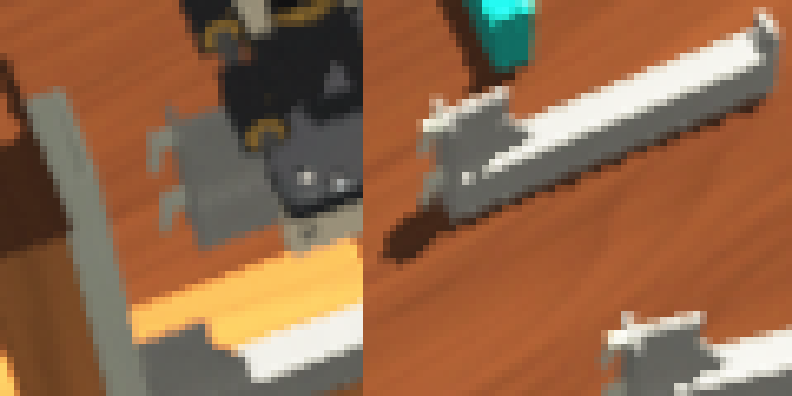

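```bash
python3 - <<'E'
from h import *
s,M,o=rep();a=read_camera("scene");b=read_camera("side")
def P(pitch=0,yaw=0,dz=0):
    D=R.from_euler('YX',[pitch,yaw],degrees=True) # about tool y: pitch; about x : yaw
    g=s["tool_pos"]+M@np.array([-.019,0,0])
    return lambda x,y,z:g+M@(D.apply(np.array([.0224-z+0,y,x+.0566]))-np.array([dz,0,0]))
for k in((0,0,0),(3,0,0),(0,3,0),(0,0,.004)):
    p=P(*k); L=[p(.0125,0,.056),p(.0125,0,.016),p(0,.01,0),p(0,-.01,0),p(-.0,.01,.072),p(-.033,0,.072)]
    print(k,"nose scene",proj(a,L).round(1).tolist())
    L=[p(-.18,0,.043),p(-.18,.01,0)];print("   tail scene",proj(a,L).round(1).tolist(),"side",proj(b,L).round(1).tolist())
im=cv2.imread("pics/scene3.png"); g=cv2.cvtColor(im,cv2.COLOR_BGR2HSV)
for v in range(214,242): print(v," ".join("%3d/%3d"%(g[v,u,1],g[v,u,2]) for u in range(204,222)))
E
```

```text
t 8.35 tcp [ 0.5143 -0.0637  0.1751] F(x,y,z stand) [-0.8702 -0.9795 -3.3271] Tq [-0.1371 -0.0444  0.0177] yaw -10.852642286653827 open 0.0196 toolx [ 0.0043  0.0013 -1.    ]
 bracket origin rel slot: x -30.8 y 0.8 z 171.6 mm
(0, 0, 0) nose scene [[205.4, 224.5], [207.3, 233.5], [213.8, 238.2], [211.4, 232.5], [210.6, 222.1], [221.8, 215.0]]
   tail scene [[275.2, 203.8], [276.8, 216.2]] side [[259.7, 183.1], [257.5, 198.6]]
(3, 0, 0) nose scene [[205.0, 225.6], [207.7, 234.2], [214.4, 238.7], [212.0, 232.9], [209.8, 223.2], [220.9, 215.6]]
   tail scene [[274.8, 202.4], [277.1, 214.6]] side [[260.0, 180.4], [257.0, 196.2]]
(0, 3, 0) nose scene [[205.0, 223.4], [206.9, 232.4], [213.3, 237.4], [211.3, 231.5], [210.1, 221.3], [221.7, 214.6]]
   tail scene [[276.2, 205.5], [277.5, 218.0]] side [[257.8, 182.2], [255.9, 197.5]]
(0, 0, 0.004) nose scene [[205.2, 223.6], [207.2, 232.6], [213.7, 237.4], [211.2, 231.6], [210.4, 221.2], [221.7, 214.0]]
   tail scene [[275.2, 202.8], [276.8, 215.3]] side [[259.6, 181.5], [257.4, 197.0]]
214 180/164 179/164 180/163 179/162 177/161 178/159 179/15
[... 3385 characters left out ...]
/170 180/173 178/173 177/171 178/169 179/167 166/157 108/127 106/130 138/150 157/159 175/172 180/176 180/177
238 179/165 182/167 178/169 179/172 178/172 178/172 179/170 179/168 180/169 179/171 180/171 164/160 169/164 178/173 178/176 180/176 179/175 181/173
239 179/168 179/171 177/171 176/172 180/170 179/167 178/168 180/171 180/174 178/175 179/174 179/175 181/175 180/176 178/175 180/173 181/172 182/170
240 178/172 177/171 180/169 178/165 180/169 181/172 180/173 180/176 180/176 180/176 181/178 179/177 179/175 181/173 181/172 180/170 178/175 180/201
241 176/168 179/167 181/168 181/173 180/177 180/177 180/177 182/177 182/177 182/177 181/178 179/175 181/172 180/170 180/196 173/239 170/245 168/247
```

The pixels agree with the held-bracket prediction to within about 1 px (foot corner 214.5,238 against a predicted 213.8,238.2; tail within 1 px). So the bracket is level and aligned. Now I feel forward.

>>> apply_moves([
  {"jaw": 1,"linear": [0.003,-0.0013,0.012],"roll": 0},
  {"jaw": 1,"linear": [0.003,-0.0013,0.023],"roll": 0},
  {"jaw": 1,"linear": [0.003,-0.0013,0.023],"roll": 0},
  {"jaw": 1,"linear": [0.003,-0.0013,0.023],"roll": 0},
])

```text
t: 8.95
tool_pos: [0.5109, -0.0775, 0.1731]
orientation: [1.351, 1.112, -1.344]
force: [-0.3, -0.1, -2.6]
opening: 0.0195
```

```bash
python3 -c "
from h import *
rep()"
```

```text
t 8.95 tcp [ 0.5109 -0.0775  0.1731] F(x,y,z stand) [ 0.154  -0.2291 -2.5708] Tq [-0.2104 -0.0375  0.001 ] yaw -10.900765500063015 open 0.0195 toolx [ 0.0041  0.0014 -1.    ]
 bracket origin rel slot: x -16.6 y -0.0 z 169.6 mm
```

>>> apply_moves([
  {"jaw": 1,"linear": [0,0,0.004],"roll": 0},
  {"jaw": 1,"linear": [0,0,0.008],"roll": 0},
  {"jaw": 1,"linear": [0,0,0.011],"roll": 0},
  {"jaw": 1,"linear": [0,0,0.011],"roll": 0},
])

```text
t: 9.45
tool_pos: [0.5096, -0.0841, 0.1731]
orientation: [1.351, 1.111, -1.344]
force: [-0.6, 0.5, -2.9]
opening: 0.0194
```

```bash
python3 -c "
from h import *
rep()"
```

```text
t 9.45 tcp [ 0.5096 -0.0841  0.1731] F(x,y,z stand) [-0.3892 -0.6988 -2.8936] Tq [-0.12   -0.0971  0.0263] yaw -10.912040067658205 open 0.0194 toolx [ 0.0041  0.0014 -1.    ]
 bracket origin rel slot: x -9.9 y -0.0 z 169.6 mm
```

>>> apply_moves([
  {"jaw": 1,"linear": [0,0,0.003],"roll": 0},
  {"jaw": 1,"linear": [0,0,0.006],"roll": 0},
  {"jaw": 1,"linear": [0,0,0.006],"roll": 0},
])

```text
t: 9.82
tool_pos: [0.5089, -0.0878, 0.1731]
orientation: [1.351, 1.111, -1.344]
force: [-0.5, -0.3, -2.9]
opening: 0.0193
```

```bash
python3 -c "
from h import *
rep()"
```

```text
t 9.82 tcp [ 0.5089 -0.0878  0.1731] F(x,y,z stand) [ 0.3925 -0.4596 -2.9481] Tq [-0.1278 -0.011  -0.0163] yaw -10.91994264832321 open 0.0193 toolx [ 0.0041  0.0014 -1.    ]
 bracket origin rel slot: x -6.1 y -0.0 z 169.6 mm
```

>>> apply_moves([
  {"jaw": 1,"linear": [0,0,0.003],"roll": 0},
  {"jaw": 1,"linear": [0,0,0.006],"roll": 0},
  {"jaw": 1,"linear": [0,0,0.006],"roll": 0},
])

```text
t: 10.2
tool_pos: [0.5082, -0.0915, 0.1731]
orientation: [1.351, 1.111, -1.344]
force: [-0.1, 0.2, -2.6]
opening: 0.0195
```

```bash
python3 -c "
from h import *
rep()"
```

```text
t 10.20 tcp [ 0.5082 -0.0915  0.1731] F(x,y,z stand) [-0.1947 -0.1349 -2.6299] Tq [-0.1266 -0.0047 -0.0331] yaw -10.92973990862089 open 0.0195 toolx [ 0.0041  0.0013 -1.    ]
 bracket origin rel slot: x -2.4 y -0.1 z 169.6 mm
```

>>> apply_moves([
  {"jaw": 1,"linear": [0,0,0.003],"roll": 0},
  {"jaw": 1,"linear": [0,0,0.006],"roll": 0},
  {"jaw": 1,"linear": [0,0,0.006],"roll": 0},
])

```text
t: 10.58
tool_pos: [0.5075, -0.0952, 0.1731]
orientation: [1.352, 1.111, -1.345]
force: [0.9, -0.4, -2.9]
opening: 0.0197
```

```bash
python3 -c "
from h import *
rep()"
```

```text
t 10.57 tcp [ 0.5075 -0.0952  0.1731] F(x,y,z stand) [ 0.2008  0.9948 -2.859 ] Tq [-0.1247 -0.0686  0.0303] yaw -10.942146141833646 open 0.0197 toolx [ 0.0041  0.0013 -1.    ]
 bracket origin rel slot: x 1.4 y -0.1 z 169.5 mm
```

>>> apply_moves([
  {"jaw": 1,"linear": [0,0,0.003],"roll": 0},
  {"jaw": 1,"linear": [0,0,0.005],"roll": 0},
  {"jaw": 1,"linear": [0,0,0.005],"roll": 0},
])

```text
t: 10.95
tool_pos: [0.5072, -0.0968, 0.1731]
orientation: [1.353, 1.113, -1.343]
force: [1.5, 6.7, -2.4]
opening: 0.0197
```

```bash
python3 -c "
from h import *
rep()"
```

```text
t 10.95 tcp [ 0.5072 -0.0968  0.1731] F(x,y,z stand) [-6.8725  0.1835 -2.4309] Tq [ 1.0297 -0.2566 -0.0731] yaw -10.909602898034608 open 0.0197 toolx [ 0.0046  0.0037 -1.    ]
 bracket origin rel slot: x 3.0 y -0.0 z 169.5 mm
```

>>> apply_moves([
  {"jaw": 1,"linear": [0.003,0,-0.0005],"roll": 0},
  {"jaw": 1,"linear": [0.006,0,-0.0005],"roll": 0},
  {"jaw": 1,"linear": [0.009,0,-0.0005],"roll": 0},
  {"jaw": 1,"linear": [0.011,0,-0.0005],"roll": 0},
  {"jaw": 1,"linear": [0.011,0,-0.0005],"roll": 0},
])

```text
t: 11.58
tool_pos: [0.5072, -0.0966, 0.1664]
orientation: [1.353, 1.113, -1.343]
force: [0.4, 0.1, -3.1]
opening: 0.0196
```

```bash
python3 - <<'E'
from h import *
s,M,o=rep()
a=read_camera("scene")["pixels"];b=read_camera("side")["pixels"];cv2.imwrite("pics/scene5.png",a);cv2.imwrite("pics/side5.png",b)
cv2.imwrite("pics/m5.png",cv2.resize(np.hstack([a[190:270,180:280],b[135:215,255:345]]),None,fx=4.2,fy=4.2,interpolation=cv2.INTER_CUBIC))
E
```

```text
t 11.57 tcp [ 0.5072 -0.0966  0.1664] F(x,y,z stand) [-0.2086  0.4018 -3.0944] Tq [-0.1636 -0.0308  0.045 ] yaw -10.917948795139127 open 0.0196 toolx [ 0.0044  0.0035 -1.    ]
 bracket origin rel slot: x 2.9 y -0.1 z 162.8 mm
```

View pics/m5.png

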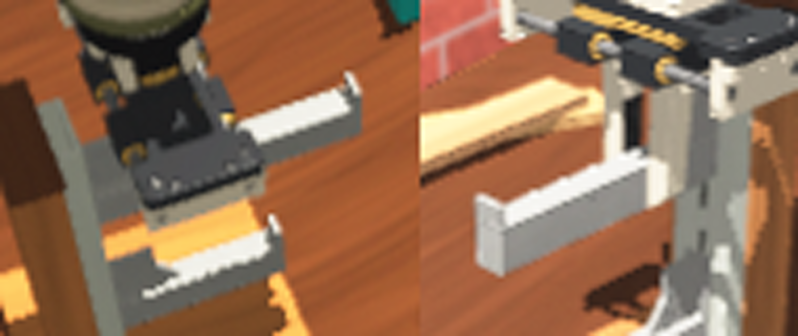

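The picture shows the plate flush against the strip (scene crop x≈85–90) with no claws visible, and the tail level. I lower on toward the ribs.

>>> apply_moves([
  {"jaw": 1,"linear": [0.002,0,0],"roll": 0},
  {"jaw": 1,"linear": [0.004,0,0],"roll": 0},
  {"jaw": 1,"linear": [0.006,0,0],"roll": 0},
  {"jaw": 1,"linear": [0.006,0,0],"roll": 0},
])

```text
t: 12.18
tool_pos: [0.5078, -0.0968, 0.1635]
orientation: [1.353, 1.112, -1.342]
force: [-0.4, -1.5, 2.8]
opening: 0.0197
```

```bash
python3 -c "
from h import *
rep()"
```

```text
t 12.18 tcp [ 0.5078 -0.0968  0.1635] F(x,y,z stand) [ 1.575  -0.0974  2.7649] Tq [-0.4507 -0.0191 -0.0082] yaw -10.916514133961437 open 0.0197 toolx [ 0.0058  0.003  -1.    ]
 bracket origin rel slot: x 2.9 y 0.5 z 159.9 mm
```

>>> apply_moves([
  {"jaw": 0.2,"linear": [0,0,0],"roll": 0},
  {"jaw": 0.2,"linear": [0,0,0],"roll": 0},
  {"jaw": 0.2,"linear": [0,0,0],"roll": 0},
  {"jaw": 0.2,"linear": [-0.05,0,0],"roll": 0},
  {"jaw": 0.2,"linear": [-0.12,0,0],"roll": 0},
  {"jaw": 0.2,"linear": [-0.16,0,0],"roll": 0},
  {"jaw": 0.2,"linear": [-0.16,0,0],"roll": 0},
  {"jaw": 0.2,"linear": [-0.16,0,0],"roll": 0},
], force=20)

```text
t: 13.18
tool_pos: [0.5067, -0.0969, 0.258]
orientation: [1.353, 1.113, -1.343]
force: [-0.2, -0.3, 0.4]
opening: 0.0373
```

```bash
python3 - <<'E'
from h import *
s,M,o=rep()
h=S0+N*.0; c=S0-N*.016+YL*.0003
print(tofrom(s,np.r_[c[:2],s["tool_pos"][2]]-s["tool_pos"]), tofrom(s,[0,0,.24-s["tool_pos"][2]]))
sd=read_camera("side");b=sd["pixels"];cv2.imwrite("pics/side6.png",b)
P=lambda x,y,z:S0+N*x+YL*y+[0,0,z]
for z in(.155,.160): print(z,proj(sd,[P(-.18,0,z+.043),P(-.18,.01,z),P(-.18,-.01,z),P(0,0,z+.072)]).round(1).tolist())
cv2.imwrite("pics/m6.png",cv2.resize(b[120:220,250:350],(600,600),interpolation=cv2.INTER_CUBIC))
E
```

```text
t 13.18 tcp [ 0.5067 -0.0969  0.258 ] F(x,y,z stand) [ 0.3374 -0.1252  0.3527] Tq [-0.0695 -0.1053 -0.0159] yaw -10.915684933417717 open 0.0373 toolx [ 0.0041  0.0036 -1.    ]
 bracket origin rel slot: x 3.2 y -0.5 z 254.4 mm
[-0.0003  0.0013  0.0622] [ 0.03   -0.0001  0.0001]
0.155 [[270.2, 185.6], [267.9, 200.6], [273.6, 203.5], [323.0, 152.6]]
0.16 [[270.2, 183.7], [267.8, 198.7], [273.6, 201.7], [323.0, 150.8]]
```

View pics/m6.png

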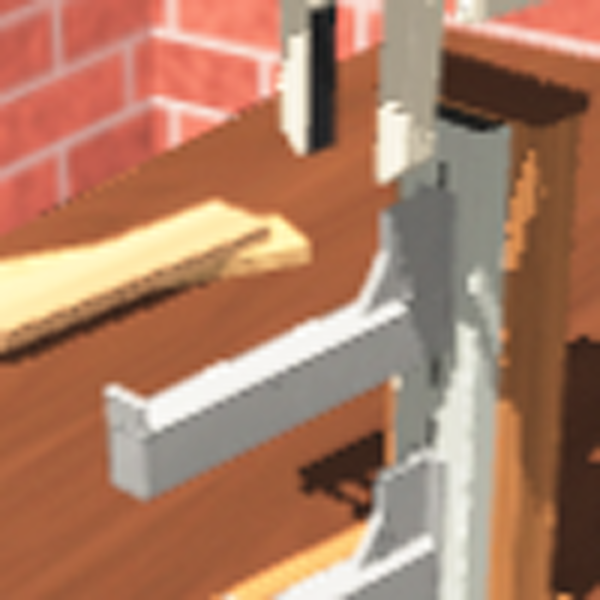

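>>> apply_moves([
  {"jaw": 1,"linear": [-0.005,0.001,0.03],"roll": 0},
  {"jaw": 1,"linear": [-0.005,0.001,0.063],"roll": 0},
  {"jaw": 1,"linear": [0,0.001,0.063],"roll": 0},
  {"jaw": 1,"linear": [0.01,0.001,0.063],"roll": 0},
  {"jaw": 1,"linear": [0.03,0.001,0.063],"roll": 0},
  {"jaw": 1,"linear": [0.035,0.001,0.063],"roll": 0},
  {"jaw": 1,"linear": [0.035,0.001,0.063],"roll": 0},
  {"jaw": 1,"linear": [0.035,0.001,0.063],"roll": 0},
])

```text
t: 14.22
tool_pos: [0.5001, -0.1339, 0.2367]
orientation: [1.353, 1.114, -1.343]
force: [1.3, -0.2, -0.1]
opening: 0.0006
```

```bash
python3 -c "
from h import *
rep()"
```

```text
t 14.22 tcp [ 0.5001 -0.1339  0.2367] F(x,y,z stand) [-0.0131  1.3177 -0.1408] Tq [-0.0262 -0.0563 -0.0246] yaw -10.897789289824173 open 0.0006 toolx [ 0.0037  0.0037 -1.    ]
 bracket origin rel slot: x 40.8 y 0.1 z 233.1 mm
```

>>> apply_moves([
  {"jaw": 1,"linear": [0.004,0,0],"roll": 0},
  {"jaw": 1,"linear": [0.007,0,0],"roll": 0},
  {"jaw": 1,"linear": [0.01,0,0],"roll": 0},
  {"jaw": 1,"linear": [0.01,0,0],"roll": 0},
])

```text
t: 14.72
tool_pos: [0.5006, -0.1339, 0.2316]
orientation: [1.353, 1.113, -1.342]
force: [-0.6, 1.6, 5.1]
opening: 0.0005
```

```bash
python3 -c "
from h import *
rep()"
```

```text
t 14.72 tcp [ 0.5006 -0.1339  0.2316] F(x,y,z stand) [-1.5132 -0.8596  5.0687] Tq [0.1305 0.0265 0.0079] yaw -10.892355806564678 open 0.0005 toolx [ 0.0051  0.0034 -1.    ]
 bracket origin rel slot: x 40.7 y 0.5 z 227.9 mm
```

Contact at z 0.2316, as expected. I press on in small steps; each call restarts from the measured pose.

>>> apply_moves([
  {"jaw": 1,"linear": [0.003,0,0],"roll": 0},
  {"jaw": 1,"linear": [0.006,0,0],"roll": 0},
  {"jaw": 1,"linear": [0.009,0,0],"roll": 0},
  {"jaw": 1,"linear": [0.009,0,0],"roll": 0},
])

```text
t: 15.22
tool_pos: [0.502, -0.1342, 0.2285]
orientation: [1.354, 1.109, -1.339]
force: [0.9, 0.9, 9.8]
opening: 0.0006
```

```bash
python3 -c "
from h import *
rep()"
```

```text
t 15.22 tcp [ 0.502  -0.1342  0.2285] F(x,y,z stand) [-1.0774  0.7572  9.819 ] Tq [ 0.0217 -0.1843  0.0023] yaw -10.883649047417938 open 0.0006 toolx [ 0.0093  0.0021 -1.    ]
 bracket origin rel slot: x 40.7 y 2.0 z 224.8 mm
```

>>> apply_moves([
  {"jaw": 1,"linear": [0.004,-0.002,0],"roll": 0},
  {"jaw": 1,"linear": [0.008,-0.002,0],"roll": 0},
  {"jaw": 1,"linear": [0.011,-0.002,0],"roll": 0},
  {"jaw": 1,"linear": [0.011,-0.002,0],"roll": 0},
])

```text
t: 15.72
tool_pos: [0.5026, -0.1343, 0.2261]
orientation: [1.356, 1.103, -1.335]
force: [-4.8, 2.9, 21.6]
opening: 0.0007
```

```bash
python3 -c "
from h import *
rep()"
```

```text
t 15.72 tcp [ 0.5026 -0.1343  0.2261] F(x,y,z stand) [-1.9527 -5.2148 21.6093] Tq [ 0.446   0.6734 -0.0012] yaw -10.870583764640887 open 0.0007 toolx [ 0.0152  0.0003 -0.9999]
 bracket origin rel slot: x 40.7 y 2.6 z 222.5 mm
```

>>> apply_moves([
  {"jaw": 1,"linear": [0.004,-0.001,0],"roll": 0},
  {"jaw": 1,"linear": [0.008,-0.001,0],"roll": 0},
  {"jaw": 1,"linear": [0.01,-0.001,0],"roll": 0},
])

```text
t: 16.1
tool_pos: [0.5035, -0.1344, 0.2257]
orientation: [1.358, 1.098, -1.331]
force: [-12.0, 6.4, 36.4]
opening: 0.0005
```

```bash
python3 -c "
from h import *
rep()"
```

```text
t 16.10 tcp [ 0.5035 -0.1344  0.2257] F(x,y,z stand) [ -4.0088 -12.9562  36.4172] Tq [ 1.0511  2.1987 -0.0758] yaw -10.862352224886825 open 0.0005 toolx [ 0.0208 -0.0014 -0.9998]
 bracket origin rel slot: x 40.7 y 3.6 z 222.2 mm
```

Force rose 15 N for 0.4 mm, so it is hard on the stop. I lift off and look.

>>> apply_moves([
  {"jaw": 1,"linear": [-0.015,0,0],"roll": 0},
  {"jaw": 1,"linear": [-0.06,0,0],"roll": 0},
  {"jaw": 1,"linear": [-0.15,0,-0.05],"roll": 0},
  {"jaw": 1,"linear": [-0.24,0,-0.13],"roll": 0},
  {"jaw": 1,"linear": [-0.3,0,-0.2],"roll": 0},
  {"jaw": 1,"linear": [-0.3,0,-0.2],"roll": 0},
  {"jaw": 1,"linear": [-0.3,0,-0.2],"roll": 0},
])

```text
t: 16.98
tool_pos: [0.5224, -0.0164, 0.4053]
orientation: [1.356, 1.099, -1.331]
force: [-0.7, -0.7, -1.2]
opening: 0.0003
```

```bash
python3 - <<'E'
from h import *
s,M,o=rep()
sd=read_camera("side");sc=read_camera("scene");b=sd["pixels"];a=sc["pixels"];cv2.imwrite("pics/side7.png",b);cv2.imwrite("pics/scene7.png",a)
P=lambda x,y,z:S0+N*x+YL*y+[0,0,z]
for z in(.155,.160): print(z,proj(sd,[P(-.18,0,z+.043),P(-.18,.01,z),P(-.18,-.01,z),P(0,0,z+.072),P(0,.01,z)]).round(1).tolist(),proj(sc,[P(-.18,0,z+.043),P(-.18,.01,z),P(0,0,z+.072),P(0,.01,z)]).round(1).tolist())
A=cv2.resize(a[180:280,185:285],(400,400),interpolation=cv2.INTER_CUBIC)
B=cv2.resize(b[125:225,250:350],(400,400),interpolation=cv2.INTER_CUBIC)
cv2.imwrite("pics/m7.png",np.hstack([A,B]))
E
```

```text
t 16.98 tcp [ 0.5224 -0.0164  0.4053] F(x,y,z stand) [ 0.8065 -0.5377 -1.2173] Tq [-0.053  -0.0905  0.0118] yaw -10.814306161648467 open 0.0003 toolx [ 0.0201 -0.0017 -0.9998]
 bracket origin rel slot: x -78.8 y -0.2 z 401.7 mm
0.155 [[270.2, 185.6], [267.9, 200.6], [273.6, 203.5], [323.0, 152.6], [319.1, 177.3]] [[264.6, 211.1], [266.3, 223.3], [198.5, 226.8], [203.3, 245.4]]
0.16 [[270.2, 183.7], [267.8, 198.7], [273.6, 201.7], [323.0, 150.8], [319.2, 175.6]] [[264.6, 210.0], [266.3, 222.2], [198.2, 225.7], [203.1, 244.3]]
```

View pics/m7.png

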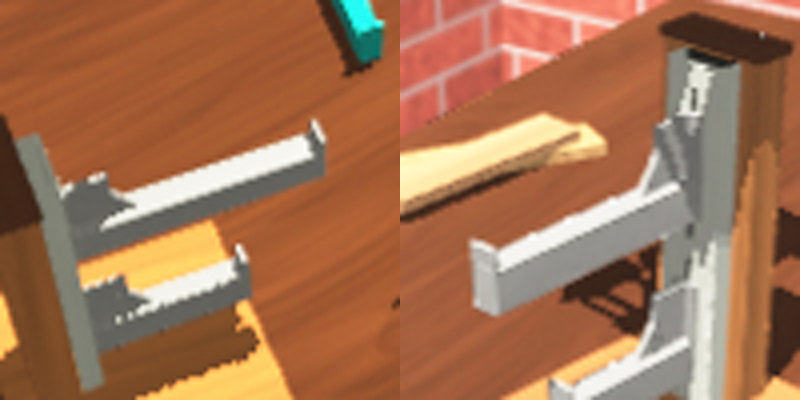

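The last view shows the tail at side (270.7,185.3)/(273.8,203.8), against a predicted (270.2,185.6)/(273.6,203.5) for home. Scene agrees to about 1 px as well. It is home, level and flush, and the gripper is clear.

```bash
python3 -c "
from h import *
close_job()"
```

```text
the job is handed in; nothing more can be done
```

The long grey bracket hangs in the top pair of slots, pressed down onto its stop, and the gripper has let go and moved clear. The job is handed in at about 17 s.

**How it went in:**
- I gripped it by the tube and fed both claws in with no contact until the plate met the strip at about 7 N.
- I lowered it and met the ribs at about 160 mm, as expected, then released it.
- I pressed at the press point with closed fingers. It reached the stop at about 20 N, and a further check push of up to 36 N moved it only 0.4 mm.

**Last checks:**
- **Pose:** in both cameras the tail end's corners lie within about 1 pixel (2–3 mm) of where they should be with the bracket home and level. The last fingertip height was 225.7 mm against a nominal 227, which fits the 2 mm calibration.
- **Claws:** they are hidden behind the strip, so I judged the hooking from the forces and the flush plate. I did not do a pull test.
- **Disagreements:** the plate met the strip about 3 mm later than I had calculated. The plate's top edge in the last scene view also read about 3 pixels off my prediction; I put both down to measurement error.
- **Other things:** I moved nothing else. The turquoise bracket and the bracket already hanging in the stand showed no change in the views I took. I did not look again at the rest of the bench at the end.

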